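# Tug-test the spatter covers on the sensor plate

### The job

Two grey spatter covers have just been set over the sensors on the aluminium plate, but one of them has not clicked in. Begin with the cover between the blue catches: make sure with a firm upward tug on its orange rib that it is latched, and if it comes loose, press it back down until it snaps under its catches and tug again until it holds. Then do the same with the cover between the yellow catches, and leave both covers latched, fully home and let go.

Things in the scene. Friction and masses are not known exactly. Their poses are not given: they have to be found in the camera images.
- cover_1: Grey spatter cover, a lid open below, 100 x 60 x 34 mm, 0.15 kg, with a steel lip at the foot of each short end (out 6 mm, 3 mm thick) and an orange grip rib on top, 70 long (cover's x), 14 thick (y), from 34 to 66 mm above the underside. Origin: centre of the underside, z up. The covers look alike; either may be in either bay. One of them has only been set down: it rests on its bolts about 10 mm above home.
- cover_2: Grey spatter cover, a lid open below, 100 x 60 x 34 mm, 0.15 kg, with a steel lip at the foot of each short end (out 6 mm, 3 mm thick) and an orange grip rib on top, 70 long (cover's x), 14 thick (y), from 34 to 66 mm above the underside. Origin: centre of the underside, z up. The covers look alike; either may be in either bay. One of them has only been set down: it rests on its bolts about 10 mm above home.
- blue_seat (a point): Centre of the blue bay's seat, on the plate's top, 10 mm above the table. A cover fully home has its origin here, its length along x. Guide rails and corner posts, up to 26 mm above the seat and flared, hold it with about 1.5 mm play. Beyond each short end a blue catch tower with a sprung bolt, 20 mm high, reaches to 81 mm from here. Bay centres: 96 mm apart.
- yellow_seat (a point): Centre of the yellow bay's seat, on the plate's top, 10 mm above the table. A cover fully home has its origin here, its length along x. Guide rails and corner posts, up to 26 mm above the seat and flared, hold it with about 1.5 mm play. Beyond each short end a yellow catch tower with a sprung bolt, 20 mm high, reaches to 81 mm from here. Bay centres: 96 mm apart.
- blue_catch (a joint): Lift in m of the two blue catch towers, together on a spring: 0 at rest, stop at 0.005. Their bolts snap over a cover's lips when it is pressed down to its seat (8 to 15 N). Only pulling a latched cover raises them: 0.7 mm free play, then 3 N, plus 1 N per mm, plus the cover's weight (1.2 to 1.9 N); a good tug gives over 0.0015. An unlatched cover lifts free without moving them.
- yellow_catch (a joint): Lift in m of the two yellow catch towers, together on a spring: 0 at rest, stop at 0.005. Their bolts snap over a cover's lips when it is pressed down to its seat (8 to 15 N). Only pulling a latched cover raises them: 0.7 mm free play, then 3 N, plus 1 N per mm, plus the cover's weight (1.2 to 1.9 N); a good tug gives over 0.0015. An unlatched cover lifts free without moving them.

How it is judged (in metres and radians):
On the way, in this order (a step that is already met when the one before it is completed fails the run):
1. the cover between the blue catches is latched and tugged: the pull raises the blue catches by more than 1.5 mm (value of joint blue_catch above 0.0015 m and ((horizontal distance between cover_1 and blue_seat below 0.01 m and contact force between the fingers and cover_1 above 1 N) or (horizontal distance between cover_2 and blue_seat below 0.01 m and contact force between the fingers and cover_2 above 1 N))), for 0.1 s.
2. then the cover between the yellow catches is latched and tugged: the pull raises the yellow catches by more than 1.5 mm (value of joint yellow_catch above 0.0015 m and ((horizontal distance between cover_1 and yellow_seat below 0.01 m and contact force between the fingers and cover_1 above 1 N) or (horizontal distance between cover_2 and yellow_seat below 0.01 m and contact force between the fingers and cover_2 above 1 N))), for 0.1 s.
At the end, for the whole second after the job is handed in: Each bay holds one cover, fully home: within 4 mm sideways and 2 mm in height of its seat, upright within 3 degrees, at rest, with both pairs of catches back down (under 1 mm) (((horizontal distance between cover_1 and blue_seat below 0.004 m and z of cover_1 in the frame of blue_seat between -0.002 and 0.002 m and angle between each of cover_1, cover_2's own z axis and vertical below 0.05 rad and horizontal distance between cover_2 and yellow_seat below 0.004 m and z of cover_2 in the frame of yellow_seat between -0.002 and 0.002 m) or (horizontal distance between cover_2 and blue_seat below 0.004 m and z of cover_2 in the frame of blue_seat between -0.002 and 0.002 m and angle between each of cover_2, cover_1's own z axis and vertical below 0.05 rad and horizontal distance between cover_1 and yellow_seat below 0.004 m and z of cover_1 in the frame of yellow_seat between -0.002 and 0.002 m)) and value of joint each of blue_catch, yellow_catch below 0.001 m and linear speed of each of cover_1, cover_2 below 0.01 m/s); the robot touches nothing.
It also fails if it takes over 48 s, if anything falls off the work surface, if the arm or the gripper's body presses on something with over 40 N, if the wrist force passes 120 N, or if a joint passes its speed limit or range.

### The arm

A 6-joint arm with a two-finger parallel gripper is mounted at the origin on a cart in front of the work surface, level with it; the furniture and walls round the work are solid. World frame = base frame: x ahead of the robot, y to its left, z up, the work surface at z = 0. Lengths are in mm, angles in rad, forces in N, time in s.
With the tool pointing down it reaches from about 250 to 725 mm from the base axis. Payload 4 kg.
Tool frame: the origin (TCP) lies midway between the tips of the shut fingers; the grasp point (between the pads) lies 19 mm behind it (grip_point_offset is the distance from the TCP to the grasp point, in mm); z points along the fingers, y is the line along which they close (so a half turn about z gives the same grasp; the last joint's range is limited). The gripper opens to 85 mm and grips with 20 to 120 N. Pads are 22 mm wide; open, the fingers measure 114 mm over their backs; the gripper's body (76 mm by 85 mm) begins 54 mm behind the grasp point. The pads swing forward as they close: fully open they stand 13 mm farther back than shut.
Start: joints at [-1.164, 0.241, 0.005, 1.335, 0, 1.571], TCP at [197.834, -459.196, 231.306] pointing down, gripper open.
Joint ranges: [-2.72, 2.72], [-1.05, 1.87], [-1.09, 1.28], [-1.99, 2.15], [-1.42, 1.44], [-3.14, 3.14]. Speed limits (rad/s): [2.79, 2.79, 3.14, 3.14, 3.14, 3.14].

### API

Orientations are given as a 3x3 rotation matrix whose columns are the frame's x, y, z axes.
In Python, from station import observe, get_image, hand_in, grip_point_offset gives the robot as it stands.
- The arm moves only by the tool arm_command, never from a script. Its argument "deltas" is a list of rows, each a list of 3 entries, a list of its own where there are three numbers: the gripper's target within -1 to 1 (shut at 1, half-way at 0, fully open at -1), then the shift along the tool's x, y, z in units of 60 mm (1.0 is 60 mm), then the turn about the tool's z in degrees. A call has 1 to 10 rows; each row is the pose to reach, as a shift and turn from the pose commanded when the call began, along the tool's axes at that moment; what a row does not reach only later rows make up. A row lasts 1/8 s, in which the tool goes at most 62.5 mm and 10.7 degrees, less where a joint would pass 70% of its speed; a pose out of reach is approached as far as the arm can. A call with a gripper value outside its range is refused whole. The fingers move at their own pace and stop on an object; "force" is the grip in N (left out, the last holds). Time passes only in rows, so rows that repeat a pose let the fingers close. It gives the time, the measured TCP pose, the force, the opening and the grip force at its end, in the units of the state.
- observe(): the state, without advancing time (a new reading comes with each control period).
- get_image(name): name is "side" or "top"; returns a dict with "color" (420x560x3 uint8, red, green, blue), "z_map" (420x560 float32, mm along the optical axis (not along the pixel's ray), 0 where there is no reading), "K" (3x3 intrinsics, pixels), "dist_coeffs" ([k1, k2, p1, p2, k3] as OpenCV has them; the pictures are not rectified), "R" (3x3) and "t" (3): a world point X has camera coordinates R X + t. Camera axes: x right, y down, z forward; pixel columns grow to the right and rows downward; lengths in mm; the calibration is good to about 2 mm. A picture is of the moment at which its call begins.
- hand_in(): hands the job in; it is judged then, once.
The state is a dict: "t": time; "joint_pos": joint angles; "joint_velocities": joint speeds; "effort": joint torques, N m; "tcp_pos": TCP position; "tool_rot": TCP orientation; "force": force on the tool from outside, world axes, zero at the start; "wrist_torque": the same for the moment, N m; "grip_width": finger opening in mm; "grasp_force": force on a finger pad.
Only numpy, scipy, OpenCV 4.12 (cv2) and the standard library are available. Lean on these libraries where they do the work, as an engineer would, in place of code of your own. Each camera call takes 0.05 s, during which the arm holds its last target. There are 200 camera calls.

## Working session

There is one attempt and no reset: what is moved stays moved. The work goes in short steps, Python scripts to look and compute and a tool call to move; the robot and the scene stay as the last step left them, time stands still between calls to the robot, and variables do not carry over. Pictures are saved under pics/ and viewed, at most 10 in all, crops included, and the job is handed in when it is done.

Besides the shell and the picture viewer there is one more tool, called after "Call:" by a JSON object that holds its "fn" and its "kwargs", one argument or row to a line. arm_command: Moves the arm, as the interface text tells. Its arguments: {"type":"object","properties":{"deltas":{"type":"array"},"force":{"type":"number"}},"required":["deltas"]}

```bash
mkdir -p pics; cat > h.py <<'E'
from station import *
import numpy as np, cv2
def ray(im,uv):
    p=cv2.undistortPoints(np.array([[uv]],float),np.array(im["K"]),np.array(im["dist_coeffs"]))[0,0]
    R=np.array(im["R"]);t=np.array(im["t"])
    return -R.T@t, R.T@np.array([p[0],p[1],1.])
def plane(im,uv,z):
    c,d=ray(im,uv); return c+d*(z-c[2])/d[2]
def depth(im,uv):
    c,d=ray(im,uv); return c+d*im["z_map"][int(uv[1]),int(uv[0])]
def blobs(im,lo,hi,amin=30):
    hsv=cv2.cvtColor(im["color"],cv2.COLOR_RGB2HSV)
    m=cv2.inRange(hsv,np.array(lo),np.array(hi))
    n,l,s,c=cv2.connectedComponentsWithStats(m)
    return [(s[i],c[i],l==i) for i in range(1,n) if s[i][4]>amin]
E
python3 - <<'E'
from h import *
s=observe();print({k:np.round(s[k],3).tolist() for k in s},grip_point_offset)
for n in("top","side"):
    im=get_image(n);cv2.imwrite(f"pics/{n}0.png",im["color"][:,:,::-1])
    print(n,np.round(im["t"],0),np.round(im["R"],2).tolist())
    for col,lo,hi in(("or",(5,120,80),(17,255,255)),("ye",(22,110,80),(35,255,255)),("bl",(100,110,50),(125,255,255))):
        for st,c,m in blobs(im,lo,hi):
            v,u=np.nonzero(m); P=np.array([depth(im,(a,b)) for a,b in zip(u,v) if im["z_map"][b,a]>0])
            print(col,st.tolist(),c.round(1),np.median(P,0).round(1) if len(P) else None, np.percentile(P,[2,98],0).round(0).tolist() if len(P) else None)
E
```

```text
{'t': 0.0, 'joint_pos': [-1.164, 0.241, 0.004, 1.335, 0.0, 1.571], 'joint_velocities': [-0.0, 0.0, 0.001, 0.0, 0.0, 0.0], 'effort': [-0.002, -37.231, 25.241, 0.017, -0.0, -0.0], 'tcp_pos': [197.582, -458.63, 230.409], 'tool_rot': [[0.918, 0.396, -0.001], [0.396, -0.918, 0.002], [0.0, -0.002, -1.0]], 'force': [-0.287, -0.873, 0.854], 'wrist_torque': [-0.007, -0.049, -0.01], 'grasp_force': 0.0, 'grip_width': 85.538} 18.700000000000003
top [ 51. 547. 846.] [[-0.03, -1.0, 0.02], [-0.99, 0.02, -0.12], [0.12, -0.02, -0.99]]
or [0, 171, 31, 9, 207] [ 13.7 174.6] [631.7 511.3  14. ] [[626.0, 482.0, 0.0], [642.0, 536.0, 18.0]]
or [281, 182, 20, 46, 581] [290.4 204.4] [559.2  23.1  74. ] [[526.0, 7.0, 44.0], [595.0, 37.0, 78.0]]
or [0, 187, 33, 14, 265] [ 14.7 193.4] [598.4 507.8  13.4] [[588.0, 479.0, 5.0], [607.0, 533.0, 17.0]]
or [338, 191, 20, 48, 598] [347.1 214.4] [538.6 -68.3  84.2] [[505.0, -82.0, 54.0], [574.0, -57.0, 88.0]]
or [480, 222, 77, 59, 3198] [517.8 251.4] [ 471.4 -369.3   33.6] [[426.0, -436.0, 27.0], [519.0, -307.0, 37.0]]
ye [343, 171, 18, 12, 134] [351.3 176.7] [609.8 -8
[... 1060 characters left out ...]
5  62.1] [[525.0, 19.0, 46.0], [594.0, 39.0, 77.0]]
ye [475, 0, 7, 36, 113] [477.7  16.8] [ -118.3 -1039.6   316.2] [[-125.0, -1047.0, 254.0], [-112.0, -1031.0, 374.0]]
ye [251, 183, 11, 7, 42] [256.1 186.4] [608.8 -75.2  30.4] [[600.0, -94.0, 27.0], [618.0, -67.0, 33.0]]
ye [327, 190, 11, 7, 47] [332.3 193.6] [470.4 -45.2  30.2] [[460.0, -64.0, 28.0], [478.0, -39.0, 32.0]]
bl [207, 109, 26, 12, 167] [221.6 112.5] [  790.3 -1149.2   -73.8] [[754.0, -1167.0, -101.0], [844.0, -1017.0, -66.0]]
bl [236, 203, 12, 13, 107] [240.6 209.4] [631.1  21.8  27.4] [[621.0, 4.0, 16.0], [638.0, 26.0, 32.0]]
bl [320, 211, 10, 7, 47] [324.8 214.9] [490.1  48.6  30.7] [[482.0, 33.0, 29.0], [498.0, 54.0, 32.0]]
```

View pics/top0.png

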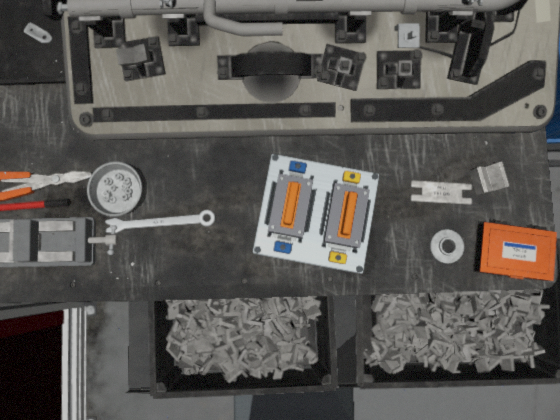

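View pics/side0.png

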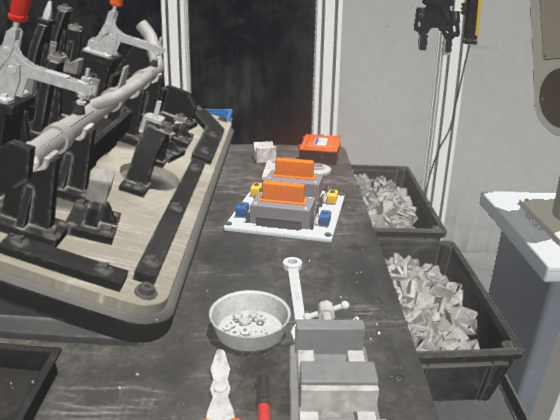

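The top view shows the plate: blue bay's rib at about (290,204), yellow's at (347,214). The side view confirms the same layout, with nothing tall near it. By depth, the blue rib top is at 76 mm (home) and the yellow at about 87 mm (not latched).

```bash
python3 - <<'E'
from h import *
s=observe();R=np.array(s["tool_rot"]);p=np.array([197.834,-459.196,231.306])
im=get_image("top")
for st,c,m in blobs(im,(5,120,80),(17,255,255)):
    if not 270<c[0]<360: continue
    v,u=np.nonzero(m); P=np.array([depth(im,(a,b)) for a,b in zip(u,v) if im["z_map"][b,a]>0])
    zt=np.percentile(P[:,2],75); T=P[abs(P[:,2]-zt)<4]
    (cx,cy),wh,a=cv2.minAreaRect(T[:,:2].astype(np.float32))
    w,V=np.linalg.eigh(np.cov(T[:,:2].T)); d=V[:,1]
    print(zt.round(1),len(T),(round(cx,1),round(cy,1)),np.round(wh,1),np.degrees(np.arctan2(d[1],d[0])).round(1),np.median(T,0).round(1))
    print("to z150",(R.T@(np.array([cx,cy,150])-p)/60).round(3))
E
```

```text
76.0 350 (561.6, 22.5) [13.9 69. ] 167.8 [561.6  22.5  75.6]
to z150 [ 8.745 -4.971  1.364]
85.7 358 (541.3, -71.3) [14.2 69.1] 168.0 [541.  -71.   85.3]
to z150 [ 7.816 -3.669  1.362]
```

Call:
{"fn": "arm_command", "kwargs": {
  "deltas": [
    [-1, [0.87, -0.5, 0.14], -10],
    [-1, [1.75, -1.0, 0.27], -20],
    [-1, [2.62, -1.5, 0.41], -30],
    [-1, [3.5, -2.0, 0.55], -40],
    [-1, [4.37, -2.5, 0.68], -50],
    [-1, [5.25, -3.0, 0.82], -60],
    [-1, [6.12, -3.5, 0.95], -70],
    [-1, [7.0, -4.0, 1.09], -80],
    [-1, [7.87, -4.47, 1.23], -90],
    [-1, [8.745, -4.971, 1.36], -100]
  ],
  "force": 60
}}

```text
t: 1.4
tcp_pos: [562.5, 24.0, 149.1]
tool_rot: [[-0.554, 0.833, -0.0], [0.833, 0.554, -0.0], [-0.0, -0.001, -1.0]]
force: [0.7, -0.3, 0.8]
grip_width: 85.3
grasp_force: 0.0
```

Call:
{"fn": "arm_command", "kwargs": {
  "deltas": [
    [-1, [0, 0, 0.2], -10],
    [-1, [0, 0, 0.4], -20],
    [-1, [0, 0, 0.6], -30],
    [-1, [0, 0, 0.7], -40],
    [-1, [0, 0, 0.7], -44.6],
    [-1, [0, 0, 0.7], -44.6]
  ]
}}

```text
t: 2.15
tcp_pos: [561.4, 22.4, 107.2]
tool_rot: [[-0.978, 0.21, -0.001], [0.21, 0.978, -0.0], [0.001, -0.0, -1.0]]
force: [0.4, -0.3, 0.3]
grip_width: 85.5
grasp_force: 0.0
```

```bash
python3 - <<'E'
from h import *
s=observe();print({k:np.round(s[k],3).tolist() for k in s})
R=np.array(s["tool_rot"]);p=np.array(s["tcp_pos"]);print((R.T@(np.array([561.6,22.5,49])-p)/60).round(3),np.degrees(np.arctan2(R[1,0],R[0,0])))
E
```

```text
{'t': 2.15, 'joint_pos': [0.04, 0.443, -0.038, 1.09, 0.0, 0.252], 'joint_velocities': [-0.001, -0.006, 0.004, 0.0, -0.0, 0.021], 'effort': [0.012, -44.529, 23.054, 0.014, 0.0, -0.166], 'tcp_pos': [561.364, 22.36, 107.22], 'tool_rot': [[-0.978, 0.21, -0.001], [0.21, 0.978, -0.0], [0.001, -0.0, -1.0]], 'force': [0.361, -0.333, 0.258], 'wrist_torque': [0.042, -0.046, 0.02], 'grasp_force': 0.0, 'grip_width': 85.518}
[-0.004  0.003  0.97 ] 167.85212343870396
```

Call:
{"fn": "arm_command", "kwargs": {
  "deltas": [
    [-1, [0, 0, 0.4], 0],
    [-1, [0, 0, 0.8], 0],
    [-1, [0, 0, 0.95], 0],
    [1, [0, 0, 0.95], 0],
    [1, [0, 0, 0.95], 0],
    [1, [0, 0, 0.95], 0],
    [1, [0, 0, 0.95], 0],
    [1, [0, 0, 0.95], 0],
    [1, [0, 0, 0.95], 0],
    [1, [0, 0, 0.95], 0]
  ]
}}

```text
t: 3.4
tcp_pos: [562.3, 22.3, 51.5]
tool_rot: [[-0.978, 0.21, 0.001], [0.21, 0.978, 0.0], [-0.001, 0.0, -1.0]]
force: [-1.0, -0.0, 6.9]
grip_width: 13.1
grasp_force: 59.4
```

Call:
{"fn": "arm_command", "kwargs": {
  "deltas": [
    [1, [0, 0, -0.03], 0],
    [1, [0, 0, -0.05], 0],
    [1, [0, 0, -0.07], 0],
    [1, [0, 0, -0.08], 0],
    [1, [0, 0, -0.08], 0],
    [1, [0, 0, -0.08], 0]
  ]
}}

```text
t: 4.15
tcp_pos: [561.0, 22.3, 55.0]
tool_rot: [[-0.978, 0.209, -0.002], [0.209, 0.978, -0.0], [0.002, -0.0, -1.0]]
force: [0.1, -0.2, -7.3]
grip_width: 13.1
grasp_force: 58.4
```

Call:
{"fn": "arm_command", "kwargs": {
  "deltas": [
    [1, [0, 0, -0.02], 0],
    [1, [0, 0, -0.02], 0],
    [1, [0, 0, -0.02], 0]
  ]
}}

```text
t: 4.53
tcp_pos: [561.1, 22.3, 56.4]
tool_rot: [[-0.978, 0.209, -0.001], [0.209, 0.978, 0.0], [0.001, -0.0, -1.0]]
force: [-0.1, 0.7, -8.5]
grip_width: 12.8
grasp_force: 58.5
```

Call:
{"fn": "arm_command", "kwargs": {
  "deltas": [
    [1, [0, 0, 0.05], 0],
    [1, [0, 0, 0.1], 0],
    [1, [0, 0, 0.1], 0],
    [1, [0, 0, 0.1], 0]
  ]
}}

```text
t: 5.03
tcp_pos: [563.0, 22.4, 51.7]
tool_rot: [[-0.978, 0.209, 0.003], [0.209, 0.978, 0.0], [-0.003, 0.001, -1.0]]
force: [-0.2, 0.2, -1.8]
grip_width: 12.9
grasp_force: 59.5
```

Call:
{"fn": "arm_command", "kwargs": {
  "deltas": [
    [1, [0, 0, 0.03], 0],
    [1, [0, 0, 0.03], 0],
    [-1, [0, 0, 0.02], 0],
    [-1, [0, 0, 0.0], 0],
    [-1, [0, 0, 0.0], 0],
    [-1, [0, 0, 0.0], 0],
    [-1, [0, 0, -0.3], 0],
    [-1, [0, 0, -0.9], 0],
    [-1, [0, 0, -0.9], 0]
  ]
}}

```text
t: 6.15
tcp_pos: [564.2, 22.4, 107.6]
tool_rot: [[-0.978, 0.21, 0.006], [0.21, 0.978, 0.0], [-0.006, 0.002, -1.0]]
force: [-0.5, 0.0, -0.3]
grip_width: 85.4
grasp_force: 0.0
```

```bash
python3 - <<'E'
from h import *
s=observe()
R=np.array(s["tool_rot"]);p=np.array(s["tcp_pos"]);print(s["t"],s["grip_width"],p,(R.T@(np.array([541.3,-71.3,59])-p)/60).round(3))
E
```

```text
6.15 85.43347105297899 [564.17720999  22.41629891 107.63358347] [ 0.051 -1.608  0.808]
```

Call:
{"fn": "arm_command", "kwargs": {
  "deltas": [
    [-1, [0.02, -0.8, 0], 0],
    [-1, [0.05, -1.6, 0], 0],
    [-1, [0.05, -1.605, 0], 0],
    [-1, [0.05, -1.605, 0], 0]
  ]
}}

```text
t: 6.65
tcp_pos: [538.2, -71.2, 104.0]
tool_rot: [[-0.978, 0.21, -0.001], [0.21, 0.978, 0.001], [0.001, 0.0, -1.0]]
force: [-0.2, -0.3, 0.4]
grip_width: 85.3
grasp_force: 0.0
```

```bash
python3 - <<'E'
from h import *
s=observe()
R=np.array(s["tool_rot"]);p=np.array(s["tcp_pos"]);print(s["t"],R.round(4).tolist(),p,(R.T@(np.array([541.3,-71.3,59])-p)/60).round(3))
ims={n:get_image(n) for n in("top","side")}
a=ims["side"]["color"][110:260,180:400,::-1];b=ims["top"]["color"][130:300,230:410,::-1]
cv2.imwrite("pics/c1.png",np.hstack([cv2.resize(a,(400,273)),cv2.resize(b,(400,378))[:273]]))
for n,im in ims.items():
  for st,c,m in blobs(im,(5,120,80),(17,255,255),100):
    v,u=np.nonzero(m); P=np.array([depth(im,(a,b)) for a,b in zip(u,v) if im["z_map"][b,a]>0])
    if 490<np.median(P[:,0])<600 and abs(np.median(P[:,1]))<120: print(n,c.round(),np.percentile(P,[2,50,98],0).round(1).tolist())
E
```

```text
6.65 [[-0.9777, 0.2102, -0.001], [0.2102, 0.9777, 0.0006], [0.0011, 0.0004, -1.0]] [538.24502969 -71.15174454 104.02664659] [-0.051  0.008  0.75 ]
top [290. 204.] [[527.0, 8.3, 43.9], [559.9, 23.6, 74.0], [596.2, 37.0, 78.1]]
top [344. 228.] [[503.6, -73.5, 53.3], [516.2, -63.1, 69.8], [539.4, -55.1, 88.1]]
side [294. 168.] [[506.0, -73.4, 55.5], [539.4, -64.0, 71.5], [572.5, -54.9, 87.3]]
side [282. 192.] [[526.4, 19.3, 45.7], [559.6, 30.4, 61.7], [594.2, 39.5, 77.5]]
```

Call:
{"fn": "arm_command", "kwargs": {
  "deltas": [
    [-1, [-0.05, 0.0, 0.3], 0],
    [-1, [-0.05, 0.0, 0.6], 0],
    [-1, [-0.05, 0.0, 0.73], 0],
    [1, [-0.05, 0.0, 0.73], 0],
    [1, [-0.05, 0.0, 0.73], 0],
    [1, [-0.05, 0.0, 0.73], 0],
    [1, [-0.05, 0.0, 0.73], 0],
    [1, [-0.05, 0.0, 0.73], 0],
    [1, [-0.05, 0.0, 0.73], 0],
    [1, [-0.05, 0.0, 0.73], 0]
  ]
}}

```text
t: 8.0
tcp_pos: [541.9, -71.9, 61.4]
tool_rot: [[-0.978, 0.21, 0.001], [0.21, 0.978, -0.0], [-0.001, 0.0, -1.0]]
force: [0.4, 0.7, 4.0]
grip_width: 13.1
grasp_force: 60.3
```

Call:
{"fn": "arm_command", "kwargs": {
  "deltas": [
    [1, [0, 0, -0.03], 0],
    [1, [0, 0, -0.05], 0],
    [1, [0, 0, -0.07], 0],
    [1, [0, 0, -0.07], 0]
  ]
}}

```text
t: 8.5
tcp_pos: [541.1, -71.8, 64.8]
tool_rot: [[-0.978, 0.209, -0.001], [0.209, 0.978, 0.0], [0.001, -0.0, -1.0]]
force: [0.1, 0.5, -0.6]
grip_width: 12.8
grasp_force: 59.5
```

Call:
{"fn": "arm_command", "kwargs": {
  "deltas": [
    [1, [0, 0, 0.07], 0],
    [1, [0, 0, 0.12], 0],
    [1, [0, 0, 0.17], 0],
    [1, [0, 0, 0.22], 0],
    [1, [0, 0, 0.25], 0],
    [1, [0, 0, 0.28], 0],
    [1, [0, 0, 0.28], 0]
  ]
}}

```text
t: 9.38
tcp_pos: [541.5, -71.9, 51.6]
tool_rot: [[-0.978, 0.21, 0.002], [0.21, 0.978, -0.0], [-0.002, 0.0, -1.0]]
force: [-7.9, 0.2, 23.5]
grip_width: 12.6
grasp_force: 63.2
```

Call:
{"fn": "arm_command", "kwargs": {
  "deltas": [
    [1, [0, 0, -0.04], 0],
    [1, [0, 0, -0.07], 0],
    [1, [0, 0, -0.1], 0],
    [1, [0, 0, -0.12], 0],
    [1, [0, 0, -0.13], 0],
    [1, [0, 0, -0.13], 0],
    [1, [0, 0, -0.13], 0]
  ]
}}

```text
t: 10.25
tcp_pos: [540.8, -71.8, 55.5]
tool_rot: [[-0.978, 0.21, -0.002], [0.21, 0.978, 0.0], [0.002, -0.0, -1.0]]
force: [-0.9, 0.0, -8.1]
grip_width: 12.7
grasp_force: 58.6
```

Latched: −8.1 N with about 3 mm of catch lift. I'll hold a little higher, then lower, release and retreat.

Call:
{"fn": "arm_command", "kwargs": {
  "deltas": [
    [1, [0, 0, -0.015], 0],
    [1, [0, 0, -0.015], 0],
    [1, [0, 0, -0.015], 0]
  ]
}}

```text
t: 10.62
tcp_pos: [540.9, -71.7, 56.7]
tool_rot: [[-0.978, 0.21, -0.001], [0.21, 0.978, 0.0], [0.001, -0.0, -1.0]]
force: [-1.9, 0.1, -9.0]
grip_width: 12.8
grasp_force: 58.5
```

Call:
{"fn": "arm_command", "kwargs": {
  "deltas": [
    [1, [0, 0, 0.05], 0],
    [1, [0, 0, 0.1], 0],
    [1, [0, 0, 0.12], 0],
    [1, [0, 0, 0.12], 0],
    [-1, [0, 0, 0.1], 0],
    [-1, [0, 0, 0.09], 0],
    [-1, [0, 0, 0.09], 0],
    [-1, [0, 0, 0.09], 0]
  ]
}}

```text
t: 11.62
tcp_pos: [541.7, -71.9, 51.5]
tool_rot: [[-0.978, 0.209, 0.0], [0.209, 0.978, -0.0], [-0.0, -0.0, -1.0]]
force: [-0.3, 0.1, -0.3]
grip_width: 83.7
grasp_force: 0.0
```

Call:
{"fn": "arm_command", "kwargs": {
  "deltas": [
    [-1, [0, 0, -0.3], 0],
    [-1, [0, 0, -0.9], 0],
    [-1, [0, 0, -1.8], 0],
    [-1, [0, 0, -2.7], 0],
    [-1, [0, -0.9, -3], 0],
    [-1, [0, -1.8, -3], 0],
    [-1, [0, -2.7, -3], 0],
    [-1, [0, -2.7, -3], 0]
  ]
}}

```text
t: 12.62
tcp_pos: [506.5, -233.7, 231.3]
tool_rot: [[-0.977, 0.215, -0.0], [0.215, 0.977, -0.001], [0.0, -0.001, -1.0]]
force: [0.0, 0.4, -0.6]
grip_width: 85.4
grasp_force: 0.0
```

```bash
python3 - <<'E'
from h import *
s=observe();print(s["t"],s["tcp_pos"],s["force"])
ims={n:get_image(n) for n in("top","side")}
a=ims["side"]["color"][110:260,180:400,::-1];b=ims["top"]["color"][130:300,230:410,::-1]
cv2.imwrite("pics/c2.png",np.hstack([cv2.resize(a,(400,273)),cv2.resize(b,(289,273))]))
for n,im in ims.items():
  for nm,lo,hi in(("or",(5,120,80),(17,255,255)),("ye",(22,110,80),(35,255,255)),("bl",(100,110,50),(125,255,255))):
   for st,c,m in blobs(im,lo,hi,30):
    v,u=np.nonzero(m); P=np.array([depth(im,(a,b)) for a,b in zip(u,v) if im["z_map"][b,a]>0])
    if len(P) and 450<np.median(P[:,0])<640 and abs(np.median(P[:,1]))<120:
      z=np.percentile(P[:,2],75);T=P[abs(P[:,2]-z)<4]
      print(n,nm,c.round(),z.round(1),np.round(cv2.minAreaRect(T[:,:2].astype(np.float32))[0],1))
E
```

```text
12.625 [ 506.54744833 -233.67848018  231.33101186] [ 0.04857663  0.42908256 -0.62467813]
top or [290. 204.] 75.8 [562.7  23. ]
top or [346. 214.] 75.9 [542.2 -71.1]
top ye [351. 177.] 30.7 [610.7 -86.2]
top ye [337. 257.] 30.7 [471.6 -56.3]
top bl [297. 167.] 31.2 [630.8   7.1]
top bl [282. 247.] 30.6 [491.6  36.9]
side or [288. 184.] 71.6 [550.9 -17.8]
side ye [256. 187.] 31.0 [609.5 -82.1]
side ye [332. 194.] 31.0 [469.2 -53.5]
side bl [241. 209.] 30.2 [629.6  13. ]
side bl [325. 215.] 31.1 [490.2  42.6]
```

View pics/c2.png

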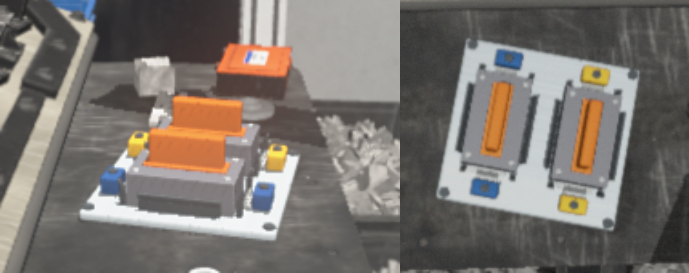

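The crop shows both covers level between their catches (ribs at about (290,204) and (346,214) in the top view). Both rib tops are at 76 mm, the towers are down and the gripper is clear.

```bash
python3 -c "from station import *; print(hand_in())"
```

```text
the job is handed in; nothing more can be done
None
```

I handed the job in with both covers latched, fully home and let go: blue held its tug first time, while yellow came loose, was pressed until it snapped in, and then held; the hand-in returned no verdict.

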